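Turn a control board over against the bench stop

ROBOT

A 6-joint arm with a two-finger parallel gripper is mounted at the origin on the work surface. World frame = base frame: x ahead of the robot, y to its left, z up, the work surface at z = 0. Lengths are in m, angles in rad, forces in N, time in s.
With the tool pointing down it reaches from about 0.225 to 0.725 m from the base axis. Payload 3.1 kg.
Tool frame: the origin (TCP) lies at the very end of the fingers, on their centre line; the grasp point (between the pads) lies 19 mm behind it; z points along the fingers, y is the direction in which the jaws open and shut (so a half turn about z gives the same grasp; the last joint's range is limited). The gripper opens to 85 mm and grips with 20 to 120 N. Pads are 22 mm wide; open, the fingers measure 114 mm over their backs; the gripper's body (76 mm by 85 mm) begins 54 mm behind the grasp point. The pads swing forward as they close: fully open they stand 13 mm farther back than shut.
Start: joints at [-1.277, 0.048, 0.099, 1.622, 0, 1.443], TCP at [0.215, -0.479, 0.231] pointing down, gripper open.
Joint ranges: [-2.91, 2.91], [-0.99, 1.94], [-1.21, 1.42], [-2.12, 2.29], [-1.49, 1.47], [-3.14, 3.14]. Speed limits (rad/s): [2.79, 2.79, 3.14, 3.14, 3.14, 3.14].

INTERFACE

Orientations are given as a 3x3 rotation matrix whose columns are the frame's x, y, z axes.
In Python, from station import sensors, camera, camera_model, job gives the robot as it stands. The module is installed in compiled form; this text tells all that it offers.
- The arm moves only by the shell command python3 -m crank 'ROWS' [FORCE]. ROWS is a JSON object of lists of equal length, an entry for each row: "gripper": the closure, from 0 (fully open) to 1 (shut); "linear": the shift along the tool's x, y, z in m, a list of three; "turn": the turn about the tool's z in degrees. A call has exactly 5 rows; each row is the pose to reach, as a shift and turn from the pose commanded when the call began, along the tool's axes at that moment; what a row does not reach only later rows make up. A row lasts 1/12 s, in which the tool goes at most 41.7 mm and 7.16 degrees, less where a joint would pass 70% of its speed; a pose out of reach is approached as far as the arm can. A call with a gripper value outside its range is refused whole. The fingers move at their own pace and stop on an object; FORCE is the grip in N (left out, the last holds). Time passes only in rows, so rows that repeat a pose let the fingers close, or fill a call up. It gives the time, the measured TCP pose, the force and the opening at its end, in the units of the state.
- sensors.get_state(): the state, without advancing time (a new reading comes with each control period).
- camera(name): name is "scene" or "side" or "wrist"; returns the picture (480x640x3 uint8, blue, green, red); there is no depth.
- camera_model(name): a dict with "K" (3x3 intrinsics, pixels), "rvec" (rotation vector, rad) and "tvec" (3), from world to camera coordinates, as OpenCV has them; the wrist camera has in their place "T_tool_cam" (4x4, takes a point from camera to tool coordinates, whose origin is the TCP and whose axes are the flange's). Camera axes: x right, y down, z forward; pixel columns grow to the right and rows downward; lengths in m; the calibration is good to about 2 mm. The wrist camera is an equidistant fisheye: a pixel r from the principal point sees the ray r / f radians off the axis. A picture is of the moment at which its call begins: read the wrist's pose just before it. camera_model takes no time and is no camera call.
- job.close_job(): hands the job in, once; it reports no verdict.
The state is a dict: "clock": time; "joints": joint angles; "joint_velocities": joint speeds; "effort": joint torques, N m; "eef_pos": TCP position; "eef_rot": TCP orientation; "wrist_force": force on the tool from outside, world axes, zero at the start; "torque": the same for the moment, N m; "grip_width": finger opening in m.
Only numpy, scipy, OpenCV 4.12 (cv2) and the standard library are available. Lean on these libraries where they do the work, as an engineer would, in place of code of your own. Each camera call takes 0.05 s, during which the arm holds its last target.

TASK

The framed control board lies on the rubber bench mat with its plain metal back up. Without gripping it or ever lifting it clear of the mat, push it gently with the fingertips against the slanting steel stop until it tips up and leans there, then reach over the stop and push its upper edge back so that it turns right over and lies flat on the mat just in front of the stop, components up, for testing. Leave the screwdriver, can, brass fitting and case where they are.

Things in the scene. Friction and masses are not known exactly. Their poses are not given: they have to be found in the camera images.
- board: Control board in a rigid black frame: a flat slab 120 (own x) by 110 (own y) by 10 mm, about 0.14 kg. Origin at the centre of the component face (all recessed); own z points out of the plain metal back: up at the start, down when turned over. It starts on the stop's -y side, +y edge 30 to 90 mm from its foot, turned up to 0.2 rad from it.
- board_center (a point): centre of the slab, half-way through its thickness (5 mm above the mat when it lies flat)
- board_edge_a (a point): middle of the board's edge at own y = +55 mm, half-way through the thickness: the edge that faces the stop at the start
- board_edge_b (a point): middle of the opposite edge, own y = -55 mm: the one to push on
- stop: Fixed steel stop on a fixed 2 mm rubber mat (300 by 330 mm, grippy). A smooth flat face 180 mm wide (own x) rises from it at 48 degrees, away from the board, 75 mm up the slope. Origin: middle of the face's foot line, on the mat; own +y points level from the foot into the stop, z up. Pushed level from behind, the board's front edge slides up the face; with its lower edge at the foot it stays leaning.
- stop_top (a point): middle of the top edge of the slanting face, 50 mm behind (own +y of) the foot and 56 mm above the mat; behind it is only a flange 4 mm high, to 85 mm behind the foot. The leaning board stands 35 mm past this edge, to about 85 mm above the mat and 75 mm behind the foot
- screwdriver: bystander: black-handled screwdriver, 190 mm long, lying on the bench; origin under its middle, own x along it
- can: bystander: plain metal can, 54 mm across, 150 mm high, standing; origin at the centre of its underside
- fitting: bystander: brass pipe fitting, 32 mm across, 44 mm high, standing; origin at the centre of its underside
- case: bystander: black instrument case, 200 (own x) by 120 by 55 mm; origin at the centre of its underside
There are look-alikes about, which are no part of the job. What is meant by the board is not orange, and is the smaller of those in its own colour.

How it is judged:
By the outcome, as a careful person would: the job done as asked, in the order asked, and still so for the second after the job is handed in, with the robot touching nothing.
It also fails if it takes over 54 s, if anything falls off the work surface, if the arm or the gripper's body presses on something with over 40 N, if the wrist force passes 120 N, or if a joint passes its speed limit or range.

## Working session

There is one attempt and no reset: what is moved stays moved. The work goes in short steps, Python scripts to look and compute and a shell command to move; the robot and the scene stay as the last step left them, time stands still between calls to the robot, and variables do not carry over. Pictures are saved under pics/ and viewed, and the job is handed in when it is done.

```bash
mkdir -p pics; python3 - <<'E'
from station import sensors, camera, camera_model
import cv2,json
s=sensors.get_state();print(s['clock'],s['eef_pos'],s['eef_rot'],s['grip_width'])
for n in("scene","side","wrist"):
    cv2.imwrite(f"pics/{n}0.png",camera(n)); print(n,camera_model(n))
E
```

```text
0.0 [ 0.21474404 -0.47840523  0.23012354] [[ 9.12356908e-01  4.09395207e-01 -6.61480165e-04]
 [ 4.09395627e-01 -9.12354252e-01  2.22250871e-03]
 [ 3.06380170e-04 -2.29852826e-03 -9.99997311e-01]] 0.08581108406118466
scene {'K': array([[449.71640879,   0.        , 323.84162079],
       [  0.        , 449.71640879, 239.68192963],
       [  0.        ,   0.        ,   1.        ]]), 'rvec': array([ 2.09374216,  0.96876092, -0.4250006 ]), 'tvec': array([-0.38745358, -0.23168486,  1.53877455])}
side {'K': array([[488.3031609 ,   0.        , 310.34906761],
       [  0.        , 488.3031609 , 247.63608399],
       [  0.        ,   0.        ,   1.        ]]), 'rvec': array([ 0.61704105, -2.4677788 ,  1.3585989 ]), 'tvec': array([0.49106907, 0.18829385, 1.12580577])}
wrist {'K': array([[371.64829954,   0.        , 312.20439277],
       [  0.        , 371.64829954, 235.54430632],
       [  0.        ,   0.        ,   1.        ]]), 'T_tool_cam': array([[-3.93669169e-04, -9.57229559e-01, -2.89329252e-01,
         7.36121018e-02],
       [ 9.99999907e-01, -4.27636006e-04,  5.41828829e-05,
         1.62012139e-03],
       [-1.75593063e-04, -2.89329204e-01,  9.57229638e-01,
        -1.42485975e-01],
       [ 0.00000000e+00,  0.00000000e+00,  0.00000000e+00,
         1.00000000e+00]])}
```

View pics/scene0.png

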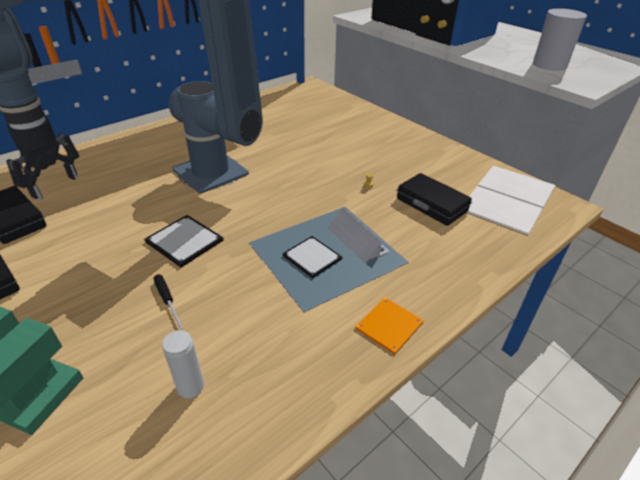

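View pics/side0.png

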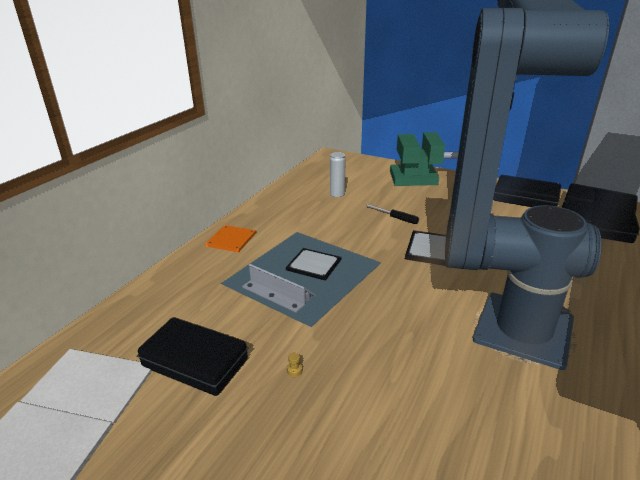

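View pics/wrist0.png

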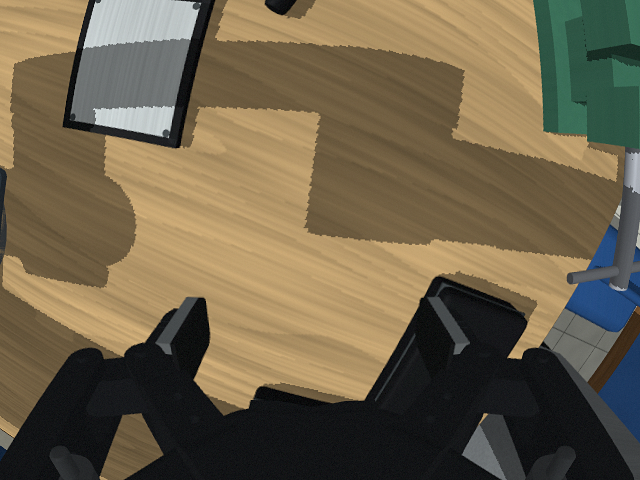

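The scene view shows the board (black frame, metal back) on the mat near (312,256) and the stop's slanting face near (358,236). The larger look-alike is at (184,240) and the orange one at (389,325). The side view shows the board at (314,263) and the stop at (277,288). Next I'll measure them.

```bash
cat > h.py <<'E'
import numpy as np,cv2
from station import sensors,camera,camera_model
def RT(n):
    m=camera_model(n);return m['K'],cv2.Rodrigues(m['rvec'])[0],m['tvec']
def plane(n,uv,z):
    K,R,t=RT(n);d=R.T@np.linalg.solve(K,[uv[0],uv[1],1]);c=-R.T@t
    return c+d*(z-c[2])/d[2]
def proj(n,p):
    m=camera_model(n);return cv2.projectPoints(np.float64([p]),m['rvec'],m['tvec'],m['K'],None)[0].ravel()
def tri(a,ua,b,ub):
    P=[]
    for n in(a,b):
        K,R,t=RT(n);P.append(K@np.c_[R,t])
    X=cv2.triangulatePoints(P[0],P[1],np.float64(ua).reshape(2,1),np.float64(ub).reshape(2,1)).ravel();return X[:3]/X[3]
def wray(uv,s):
    m=camera_model('wrist');K=m['K'];x=(np.array(uv)-K[:2,2])/K[0,0];r=np.hypot(*x)
    d=np.r_[np.sin(r)*x/max(r,1e-9),np.cos(r)];T=m['T_tool_cam'];R=np.array(s['eef_rot'])
    return np.array(s['eef_pos'])+R@T[:3,3],R@T[:3,:3]@d
def wplane(uv,z,s):
    o,d=wray(uv,s);return o+d*(z-o[2])/d[2]
def wproj(p,s):
    m=camera_model('wrist');K=m['K'];T=m['T_tool_cam'];R=np.array(s['eef_rot'])
    q=R.T@(np.array(p)-s['eef_pos']);q=T[:3,:3].T@(q-T[:3,3]);h=np.hypot(q[0],q[1]);a=np.arctan2(h,q[2])
    return K[:2,2]+K[0,0]*a*q[:2]/h
E
python3 - <<'E'
import cv2
a=cv2.imread('pics/scene0.png');cv2.imwrite('pics/s_crop.png',cv2.resize(a[195:315,240:420],None,fx=4.4,fy=4.4,interpolation=cv2.INTER_CUBIC))
a=cv2.imread('pics/side0.png');cv2.imwrite('pics/d_crop.png',cv2.resize(a[225:330,215:390],None,fx=4.5,fy=4.5,interpolation=cv2.INTER_CUBIC))
E
```

```text
(no output)
```

View pics/s_crop.png

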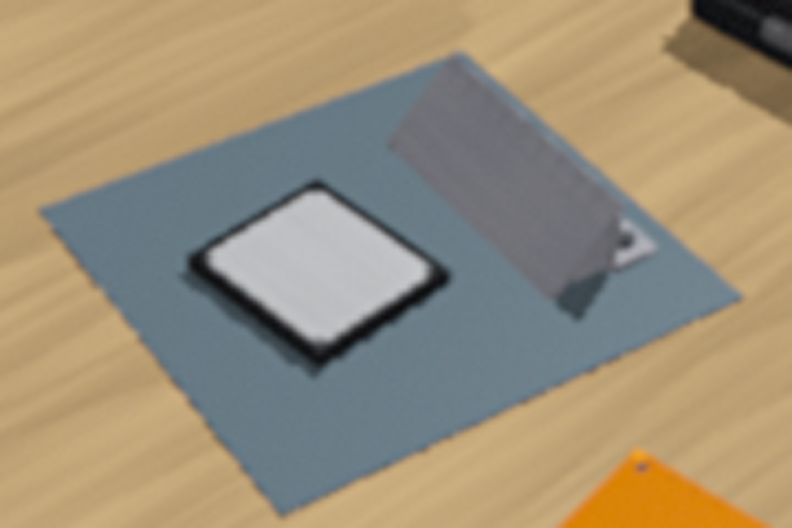

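View pics/d_crop.png

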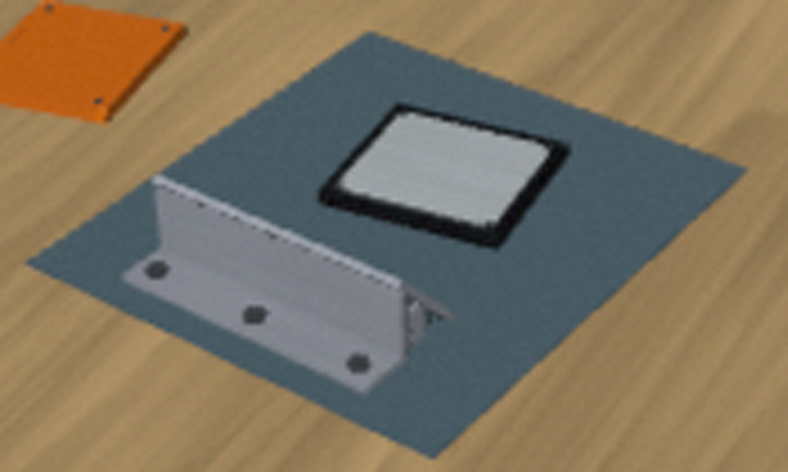

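```bash
python3 - <<'E'
from h import *
S=lambda u,v:(240+(u+.5)/4.4-.5,195+(v+.5)/4.4-.5)
D=lambda u,v:(215+(u+.5)/4.5-.5,225+(v+.5)/4.5-.5)
print('mat');
for q in[(40,210),(462,52),(742,297),(282,516)]:print('scene',plane('scene',S(*q),.002).round(4))
for q in[(745,168),(434,458),(26,263),(370,30)]:print('side',plane('side',D(*q),.002).round(4))
f=[plane('scene',S(*q),.002) for q in[(388,146),(556,299)]];print('foot',f,np.linalg.norm(f[0]-f[1]))
print('top',tri('scene',S(458,52),'side',D(405,285)),tri('scene',S(622,212),'side',D(155,178)))
print('board tri')
for a,b in[((317,180),(568,146)),((450,273),(498,235)),((320,350),(320,190)),((188,261),(400,104))]:
    print(tri('scene',S(*a),'side',D(*b)).round(4),plane('scene',S(*a),.012).round(4),plane('side',D(*b),.012).round(4))
E
```

```text
mat
scene [ 0.3954 -0.1076  0.002 ]
scene [0.4401 0.2169 0.002 ]
scene [0.7354 0.1759 0.002 ]
scene [ 0.6911 -0.149   0.002 ]
side [ 0.3961 -0.1086  0.002 ]
side [0.4384 0.2185 0.002 ]
side [0.7355 0.1779 0.002 ]
side [ 0.6911 -0.1516  0.002 ]
foot [array([0.48693023, 0.10630098, 0.002     ]), array([0.66401485, 0.08689285, 0.002     ])] 0.17814498919939922
top [0.48973398 0.15973022 0.05689124] [0.67133496 0.12959253 0.05321346]
board tri
[0.4929 0.003  0.0451] [0.4935 0.0395 0.012 ] [ 0.4986 -0.0673  0.012 ]
[ 0.5433  0.042  -0.0138] [0.6134 0.0453 0.012 ] [0.4937 0.0379 0.012 ]
[ 0.6206 -0.0196 -0.0203] [ 0.6141 -0.0583  0.012 ] [0.612  0.0454 0.012 ]
[ 0.576  -0.0674  0.0389] [ 0.5032 -0.0708  0.012 ] [ 0.6169 -0.0629  0.012 ]
```

```bash
python3 - <<'E'
from h import *
print('can',plane('scene',(187,388),0),plane('side',(338,195),0))
R=np.array(sensors.get_state()['eef_rot']);p=np.array(sensors.get_state()['eef_pos'])
print(R.T@(np.array([.540,-.116,.150])-p))
E
```

```text
can [ 0.69475419 -0.45528837  0.        ] [ 0.690713   -0.44400407  0.        ]
[ 0.44513002 -0.19745769  0.08081561]
```

```bash
python3 -m crank '{"gripper":[0,0,0,0,0],"linear":[[0.035,-0.015,0],[0.07,-0.03,0],[0.105,-0.045,0],[0.14,-0.06,0],[0.175,-0.075,0]],"turn":[0,0,0,0,-1]}'; python3 - <<'E'
from h import *
R=np.array(sensors.get_state()['eef_rot']);p=np.array(sensors.get_state()['eef_pos'])
print(p,np.degrees(np.arctan2(R[1,0],R[0,0])),sensors.get_state()['joints'])
print(R.T@(np.array([.540,-.116,.150])-p))
E
```

```text
clock: 0.57
eef_pos: [0.3446, -0.3374, 0.2309]
eef_rot: [[0.905, 0.425, -0.0], [0.425, -0.905, 0.0], [-0.0, -0.0, -1.0]]
wrist_force: [0.0, -0.2, 0.3]
grip_width: 0.0857
[ 0.34456042 -0.33742385  0.23094925] 25.136873021167542 [-9.14142291e-01 -6.26036215e-02 -1.15010584e-02  1.62235947e+00
  5.77179809e-05  1.78872916e+00]
[ 0.27099099 -0.11739739  0.0809918 ]
```

```bash
python3 -m crank '{"gripper":[0,0,0,0,0],"linear":[[0.035,-0.015,0.01],[0.07,-0.03,0.02],[0.105,-0.045,0.03],[0.14,-0.06,0.04],[0.17,-0.075,0.05]],"turn":[-6,-12,-18,-24,-30]}'; python3 - <<'E'
from h import *
R=np.array(sensors.get_state()['eef_rot']);p=np.array(sensors.get_state()['eef_pos'])
print(p,np.degrees(np.arctan2(R[1,0],R[0,0])))
print(R.T@(np.array([.540,-.116,.150])-p))
E
```

```text
clock: 0.98
eef_pos: [0.467, -0.1967, 0.1805]
eef_rot: [[0.566, 0.824, 0.0], [0.824, -0.566, 0.0], [0.0, -0.0, -1.0]]
wrist_force: [1.2, -0.7, 0.3]
grip_width: 0.0855
[ 0.46703508 -0.19667921  0.18048988] 55.511816187946245
[0.10780313 0.01445973 0.03052951]
```

```bash
python3 -m crank '{"gripper":[0,0,0,0,0],"linear":[[0.025,0.004,0.008],[0.05,0.008,0.015],[0.075,0.012,0.022],[0.1,0.014,0.03],[0.108,0.014,0.03]],"turn":[-6,-12,-18,-24,-27]}'; python3 - <<'E'
from h import *
s=sensors.get_state()
R=np.array(s['eef_rot']);p=np.array(s['eef_pos'])
print(p,np.degrees(np.arctan2(R[1,0],R[0,0])))
s=sensors.get_state();cv2.imwrite('pics/w1.png',camera('wrist'))
np.savez('w1.npz',eef_pos=s['eef_pos'],eef_rot=s['eef_rot'])
E
```

```text
clock: 1.4
eef_pos: [0.5395, -0.115, 0.1486]
eef_rot: [[0.129, 0.992, -0.003], [0.992, -0.129, 0.003], [0.002, -0.003, -1.0]]
wrist_force: [0.0, -0.6, -0.5]
grip_width: 0.0849
[ 0.53951401 -0.11496625  0.14856885] 82.59110176566247
```

View pics/w1.png

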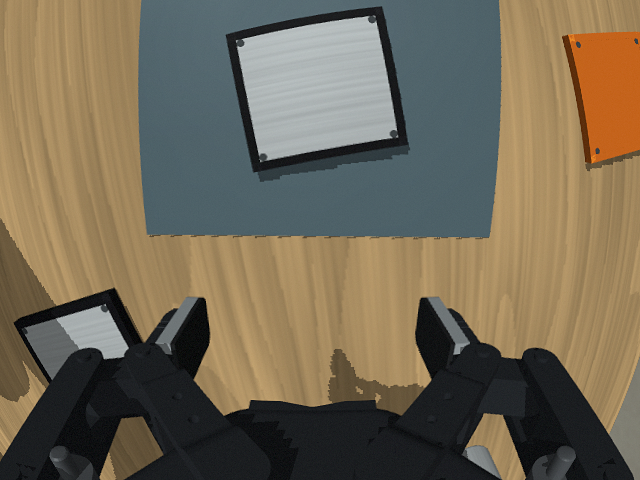

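The wrist view shows the board ahead with its top corners at about (228,36), (382,8), (408,145) and (254,166). The mat's near edge is level at row 236, so the tool is square to the stop.

```bash
python3 - <<'E'
from h import *
s=np.load('w1.npz')
for q in[(228,36),(382,8),(408,143),(253,164)]:print(wplane(q,.012,s).round(4))
for q in[(148,236),(490,237)]:print('mat',wplane(q,.002,s).round(4))
u=np.array([.1366,.9906]);v=np.array([.9906,-.1366]);f=np.array([.574,.0959])
for q in[(228,36),(382,8),(408,143),(253,164)]:
    d=wplane(q,.012,s)[:2]-f;print('stopfr',(d@v).round(4),(d@u).round(4))
d=s['eef_pos'][:2]-f;print('tcp',d@v,d@u)
# tip positions in image if at 13mm back
E
```

```text
[0.4958 0.0366 0.012 ]
[0.6134 0.0436 0.012 ]
[ 0.62   -0.0632  0.012 ]
[ 0.5012 -0.0649  0.012 ]
mat [ 0.3959 -0.1117  0.002 ]
mat [ 0.6929 -0.1511  0.002 ]
stopfr -0.0693 -0.0695
stopfr 0.0462 -0.0464
stopfr 0.0673 -0.1514
stopfr -0.0502 -0.1692
tcp -0.005357489472241283 -0.21359489505262488
```

```bash
python3 -m crank '{"gripper":[0,0,0,0,0],"linear":[[0,0.003,0.035],[0,0.003,0.07],[0,0.003,0.1],[0,0.003,0.128],[0,0.003,0.128]],"turn":[0,0,0,0,0]}'; python3 - <<'E'
from h import *
a=camera('scene');cv2.imwrite('pics/sc2.png',cv2.resize(a[180:330,190:390],None,fx=4,fy=4,interpolation=cv2.INTER_CUBIC))
a=camera('side');cv2.imwrite('pics/sd2.png',cv2.resize(a[170:320,240:440],None,fx=4,fy=4,interpolation=cv2.INTER_CUBIC))
E
```

```text
clock: 1.87
eef_pos: [0.5359, -0.117, 0.0161]
eef_rot: [[0.138, 0.99, -0.013], [0.99, -0.138, 0.004], [0.002, -0.013, -1.0]]
wrist_force: [-1.8, 1.1, -1.3]
grip_width: 0.0851
```

View pics/sc2.png

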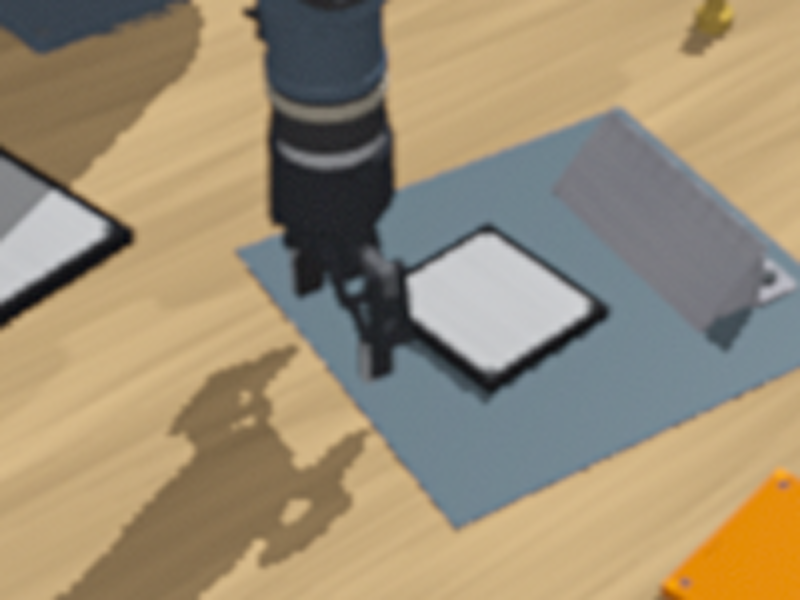

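View pics/sd2.png

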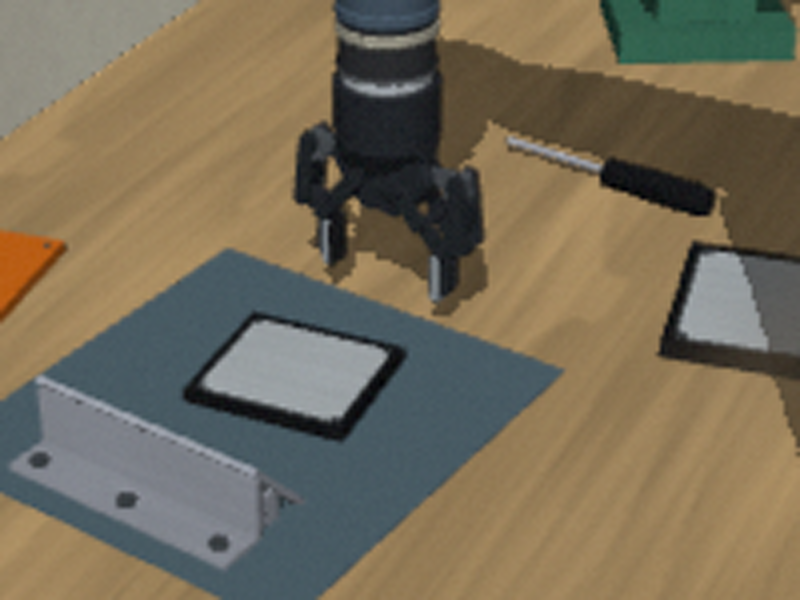

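```bash
python3 - <<'E'
from h import *
s=sensors.get_state();print(s['eef_pos'],np.array(s['eef_rot'])[2])
S=lambda u,v:(190+(u+.5)/4-.5,180+(v+.5)/4-.5)
D=lambda u,v:(240+(u+.5)/4-.5,170+(v+.5)/4-.5)
print(tri('scene',S(376,379),'side',D(333,265)))
for z in(0.015,.025,.035):print(plane('scene',S(376,379),z),plane('side',D(333,265),z),plane('side',D(440,301),z))
E
```

```text
[ 0.54041612 -0.11844199  0.02236158] [ 4.98700856e-04 -3.45748772e-03 -9.99993899e-01]
[ 0.58370907 -0.1244127   0.02898698]
[ 0.57036273 -0.11692647  0.015     ] [ 0.59539332 -0.14387945  0.015     ] [ 0.50196663 -0.13338532  0.015     ]
[ 0.57873526 -0.12276178  0.025     ] [ 0.58756374 -0.12895019  0.025     ] [ 0.49538029 -0.11859571  0.025     ]
[ 0.58710778 -0.12859708  0.035     ] [ 0.57973416 -0.11402093  0.035     ] [ 0.48879396 -0.1038061   0.035     ]
```

```bash
python3 -m crank '{"gripper":[0,0,0,0,0],"linear":[[0,0,0.012],[0,0,0.02],[0,0,0.022],[0,0,0.022],[0,0,0.022]],"turn":[0,0,0,0,0]}';python3 -m crank '{"gripper":[0,0,0,0,0],"linear":[[0,0,0.001],[0,0,0.002],[0,0,0.003],[0,0,0.003],[0,0,0.003]],"turn":[0,0,0,0,0]}'; python3 -m crank '{"gripper":[0,0,0,0,0],"linear":[[0,0,0.001],[0,0,0.002],[0,0,0.003],[0,0,0.003],[0,0,0.003]],"turn":[0,0,0,0,0]}'
```

```text
clock: 2.38
eef_pos: [0.5424, -0.1186, 0.0019]
eef_rot: [[0.136, 0.991, 0.001], [0.991, -0.136, -0.0], [-0.0, 0.001, -1.0]]
wrist_force: [0.7, -0.3, 0.4]
grip_width: 0.0853
clock: 2.8
eef_pos: [0.542, -0.1185, -0.0017]
eef_rot: [[0.136, 0.991, -0.0], [0.991, -0.136, 0.0], [0.0, -0.0, -1.0]]
wrist_force: [0.5, 0.3, -1.2]
grip_width: 0.0852
clock: 3.22
eef_pos: [0.5419, -0.1185, -0.0048]
eef_rot: [[0.136, 0.991, -0.0], [0.991, -0.136, 0.0], [0.0, -0.0, -1.0]]
wrist_force: [-0.1, -0.2, -0.2]
grip_width: 0.0853
```

```bash
python3 -m crank '{"gripper":[0,0,0,0,0],"linear":[[0,0,0.001],[0,0,0.002],[0,0,0.003],[0,0,0.003],[0,0,0.003]],"turn":[0,0,0,0,0]}'; python3 - <<'E'
from h import *
a=camera('side');cv2.imwrite('pics/sd3.png',cv2.resize(a[190:270,290:390],None,fx=8,fy=7.5,interpolation=cv2.INTER_CUBIC))
E
```

```text
clock: 3.63
eef_pos: [0.5419, -0.1185, -0.0078]
eef_rot: [[0.136, 0.991, -0.0], [0.991, -0.136, 0.0], [0.0, -0.0, -1.0]]
wrist_force: [0.3, -0.3, 0.0]
grip_width: 0.0855
```

View pics/sd3.png

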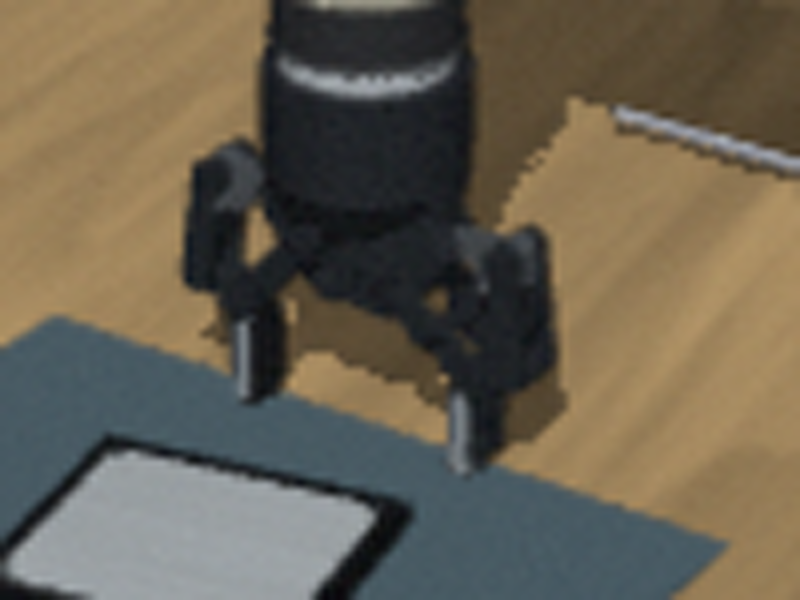

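```bash
python3 -m crank '{"gripper":[0,0,0,0,0],"linear":[[0.008,0,0],[0.016,0,0],[0.022,0,0],[0.028,0,0],[0.032,0,0]],"turn":[0,0,0,0,0]}';python3 -m crank '{"gripper":[0,0,0,0,0],"linear":[[0.004,0,0],[0.008,0,0],[0.012,0,0],[0.016,0,0],[0.02,0,0]],"turn":[0,0,0,0,0]}';python3 -m crank '{"gripper":[0,0,0,0,0],"linear":[[0.004,0,0],[0.008,0,0],[0.012,0,0],[0.016,0,0],[0.02,0,0]],"turn":[0,0,0,0,0]}'; python3 - <<'E'
from h import *
cv2.imwrite('pics/w4.png',camera('wrist'))
E
```

```text
clock: 4.1
eef_pos: [0.5464, -0.0857, -0.0077]
eef_rot: [[0.135, 0.991, -0.0], [0.991, -0.135, -0.0], [-0.0, -0.0, -1.0]]
wrist_force: [-0.1, -1.0, 0.0]
grip_width: 0.0858
clock: 4.52
eef_pos: [0.5491, -0.0667, -0.0077]
eef_rot: [[0.136, 0.991, -0.0], [0.991, -0.136, -0.0], [-0.0, -0.0, -1.0]]
wrist_force: [-0.7, -0.6, 0.8]
grip_width: 0.0854
clock: 4.93
eef_pos: [0.552, -0.0468, -0.0077]
eef_rot: [[0.136, 0.991, 0.0], [0.991, -0.136, 0.0], [0.0, 0.0, -1.0]]
wrist_force: [-0.2, -0.9, 0.4]
grip_width: 0.0857
```

View pics/w4.png

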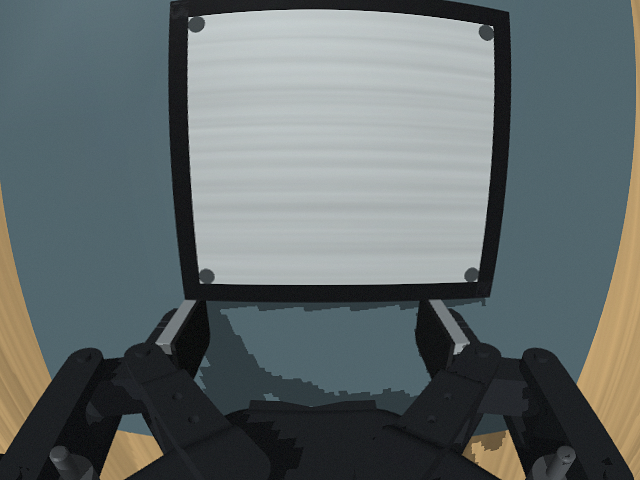

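The wrist view shows the board square to the fingers. Its near edge runs from column 186 to 491 at row 296, about 8 mm to the right of the finger centre near column 313. I'll back off slightly, re-centre and carry on.

```bash
python3 -m crank '{"gripper":[0,0,0,0,0],"linear":[[-0.005,0,0],[-0.005,0.007,0],[-0.005,0.007,0],[0,0.007,0],[0.004,0.007,0]],"turn":[0,0,0,0,0]}';python3 -m crank '{"gripper":[0,0,0,0,0],"linear":[[0.004,0,0],[0.008,0,0],[0.012,0,0],[0.016,0,0],[0.02,0,0]],"turn":[0,0,0,0,0]}';python3 -m crank '{"gripper":[0,0,0,0,0],"linear":[[0.004,0,0],[0.008,0,0],[0.012,0,0],[0.016,0,0],[0.02,0,0]],"turn":[0,0,0,0,0]}'; python3 - <<'E'
from h import *
cv2.imwrite('pics/w5.png',camera('wrist'))
a=camera('scene');cv2.imwrite('pics/sc5.png',cv2.resize(a[180:330,220:420],None,fx=4,fy=4,interpolation=cv2.INTER_CUBIC))
E
```

```text
clock: 5.4
eef_pos: [0.5596, -0.0444, -0.0076]
eef_rot: [[0.137, 0.991, 0.0], [0.991, -0.137, -0.0], [-0.0, 0.0, -1.0]]
wrist_force: [-0.3, -1.3, 0.7]
grip_width: 0.0853
clock: 5.82
eef_pos: [0.562, -0.0242, -0.0076]
eef_rot: [[0.136, 0.991, -0.0], [0.991, -0.136, -0.001], [-0.001, 0.0, -1.0]]
wrist_force: [-0.3, -3.1, 1.2]
grip_width: 0.0852
clock: 6.23
eef_pos: [0.5647, -0.004, -0.0078]
eef_rot: [[0.136, 0.991, -0.0], [0.991, -0.136, 0.0], [0.0, -0.0, -1.0]]
wrist_force: [-0.7, -1.8, -0.8]
grip_width: 0.0859
```

View pics/w5.png

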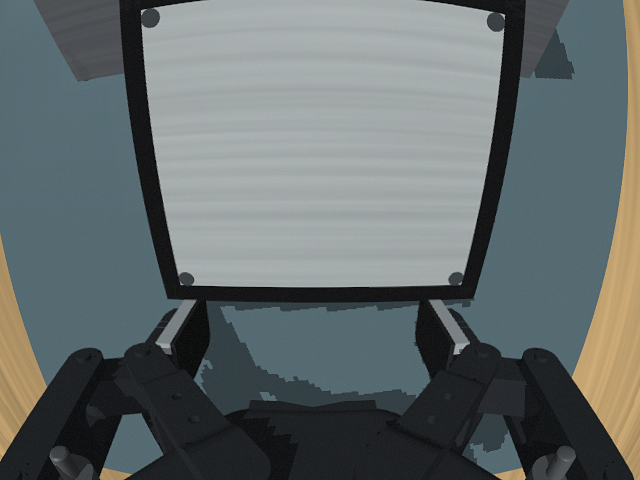

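View pics/sc5.png

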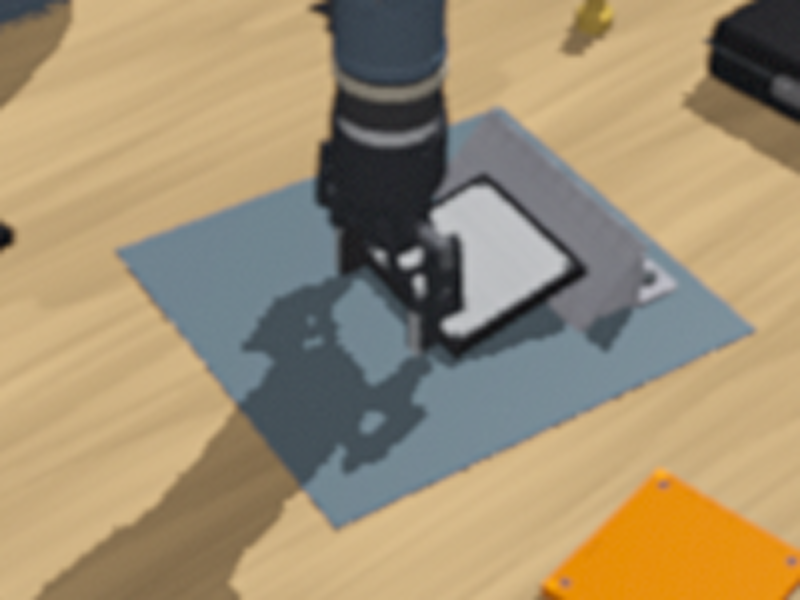

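The board is climbing the face evenly: near edge level at row 298, contact on both fingers, force about 2 N.

```bash
python3 -m crank '{"gripper":[0,0,0,0,0],"linear":[[0.004,0,0],[0.008,0,0],[0.012,0,0],[0.016,0,0],[0.02,0,0]],"turn":[0,0,0,0,0]}';python3 -m crank '{"gripper":[0,0,0,0,0],"linear":[[0.004,0,0],[0.008,0,0],[0.012,0,0],[0.016,0,0],[0.02,0,0]],"turn":[0,0,0,0,0]}';python3 -m crank '{"gripper":[0,0,0,0,0],"linear":[[0.003,0,0],[0.006,0,0],[0.01,0,0],[0.013,0,0],[0.016,0,0]],"turn":[0,0,0,0,0]}'; python3 - <<'E'
from h import *
cv2.imwrite('pics/w6.png',camera('wrist'))
a=camera('scene');cv2.imwrite('pics/sc6.png',cv2.resize(a[180:330,220:420],None,fx=4,fy=4,interpolation=cv2.INTER_CUBIC))
E
```

```text
clock: 6.75
eef_pos: [0.5673, 0.0158, -0.0079]
eef_rot: [[0.136, 0.991, -0.0], [0.991, -0.136, 0.0], [0.0, -0.0, -1.0]]
wrist_force: [-0.2, -1.5, -1.3]
grip_width: 0.0854
clock: 7.17
eef_pos: [0.5703, 0.0356, -0.0076]
eef_rot: [[0.136, 0.991, 0.0], [0.991, -0.136, 0.0], [0.0, 0.0, -1.0]]
wrist_force: [-0.4, -1.2, -0.6]
grip_width: 0.0854
clock: 7.58
eef_pos: [0.5724, 0.0513, -0.0077]
eef_rot: [[0.136, 0.991, -0.0], [0.991, -0.136, -0.0], [-0.0, -0.0, -1.0]]
wrist_force: [-0.6, -0.6, -0.8]
grip_width: 0.0855
```

View pics/w6.png

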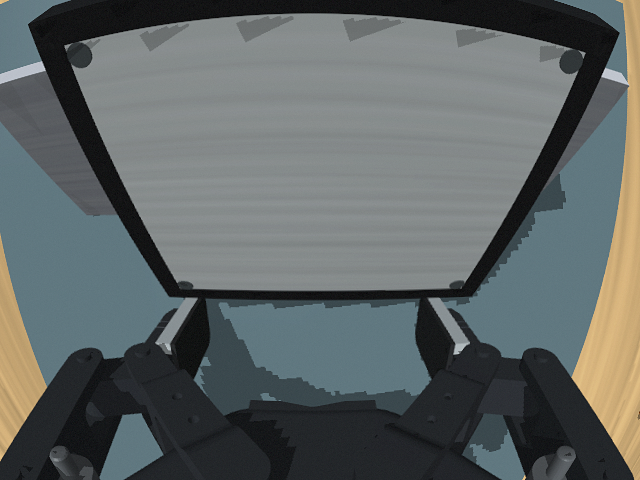

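View pics/sc6.png

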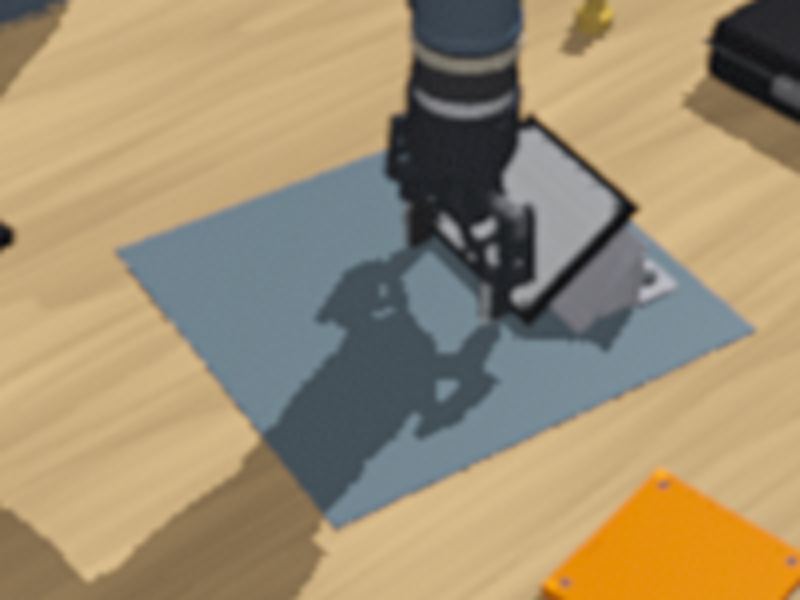

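```bash
python3 -m crank '{"gripper":[0,0,0,0,0],"linear":[[0.003,0,0],[0.006,0,0],[0.01,0,0],[0.013,0,0],[0.016,0,0]],"turn":[0,0,0,0,0]}';python3 -m crank '{"gripper":[0,0,0,0,0],"linear":[[0.001,0,0],[0.002,0,0],[0.003,0,0],[0.004,0,0],[0.005,0,0]],"turn":[0,0,0,0,0]}';python3 -m crank '{"gripper":[0,0,0,0,0],"linear":[[0.001,0,0],[0.002,0,0],[0.003,0,0],[0.003,0,0],[0.003,0,0]],"turn":[0,0,0,0,0]}'; python3 - <<'E'
from h import *
cv2.imwrite('pics/w7.png',camera('wrist'))
a=camera('scene');cv2.imwrite('pics/sc7.png',cv2.resize(a[180:330,220:420],None,fx=4,fy=4,interpolation=cv2.INTER_CUBIC))
E
```

```text
clock: 8.1
eef_pos: [0.5745, 0.0671, -0.0078]
eef_rot: [[0.136, 0.991, -0.0], [0.991, -0.136, -0.0], [-0.0, -0.0, -1.0]]
wrist_force: [-0.1, -1.2, -1.2]
grip_width: 0.0855
clock: 8.52
eef_pos: [0.5752, 0.0717, -0.0077]
eef_rot: [[0.136, 0.991, -0.0], [0.991, -0.136, -0.0], [-0.0, -0.0, -1.0]]
wrist_force: [0.2, -1.3, -0.8]
grip_width: 0.0853
clock: 8.93
eef_pos: [0.5757, 0.0749, -0.0076]
eef_rot: [[0.136, 0.991, 0.0], [0.991, -0.136, 0.0], [0.0, 0.0, -1.0]]
wrist_force: [-0.4, -1.8, -0.1]
grip_width: 0.0853
```

View pics/w7.png

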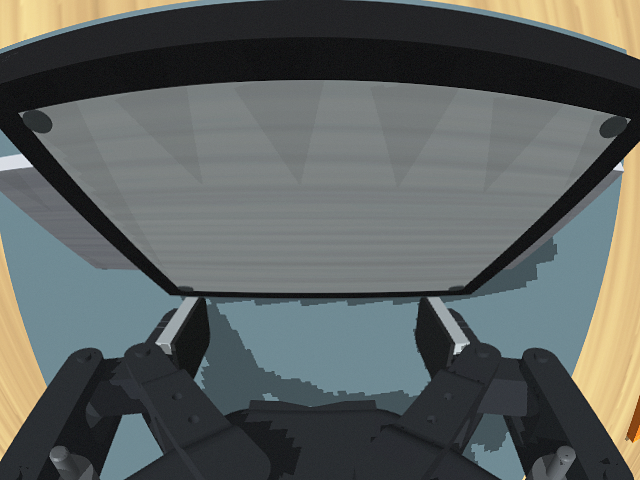

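View pics/sc7.png

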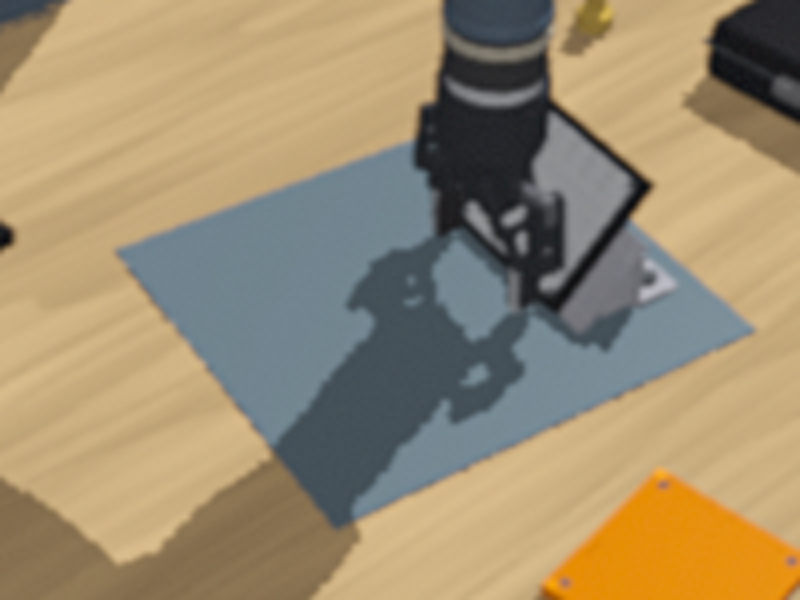

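```bash
python3 -m crank '{"gripper":[0,0,0,0,0],"linear":[[0.001,0,0],[0.002,0,0],[0.003,0,0],[0.003,0,0],[0.003,0,0]],"turn":[0,0,0,0,0]}';  python3 - <<'E'
from h import *
s=sensors.get_state();im=camera('wrist');cv2.imwrite('pics/w8.png',im)
u=np.array([.1366,.9906]);v=np.array([.9906,-.1366]);f=np.array([.574,.0959])
w=lambda x,y,z:np.r_[f+x*v+y*u,z]
print('tcp',(s['eef_pos'][:2]-f)@u)
for y in(-0.012,-.008,-.004,0):print(y,wproj(w(-.09,y,.002),s).round(0),wproj(w(0,y-.0074,.0087),s).round(0))
E
```

```text
clock: 9.45
eef_pos: [0.5759, 0.0758, -0.0074]
eef_rot: [[0.137, 0.991, -0.0], [0.991, -0.137, -0.004], [-0.004, 0.0, -1.0]]
wrist_force: [-1.1, -6.5, 1.3]
grip_width: 0.0856
tcp -0.01962677995819367
-0.012 [ 99. 288.] [298. 319.]
-0.008 [ 97. 280.] [298. 310.]
-0.004 [ 95. 272.] [298. 301.]
0 [ 93. 263.] [298. 292.]
```

View pics/w8.png

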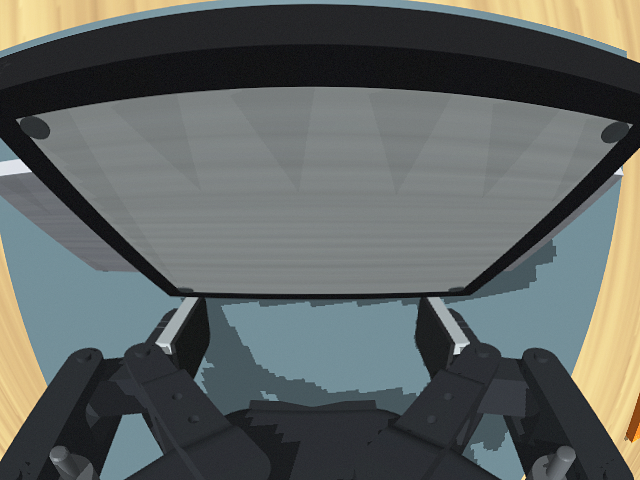

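Force rose to 6.5 N and the tool stopped at the expected place, so the lower edge is seated at the foot. I'll back off and check that it leans.

```bash
python3 -m crank '{"gripper":[0,0,0,0,0],"linear":[[-0.003,0,0],[-0.006,0,0],[-0.012,0,0],[-0.025,0,0],[-0.04,0,0]],"turn":[0,0,0,0,0]}';python3 -m crank '{"gripper":[0,0,0,0,0],"linear":[[-0.01,0,-0.03],[-0.01,0,-0.065],[-0.01,0,-0.1],[-0.01,0,-0.135],[-0.01,0,-0.165]],"turn":[0,0,0,0,0]}'; python3 - <<'E'
from h import *
s=sensors.get_state();im=camera('wrist');cv2.imwrite('pics/w9.png',im)
a=camera('side');cv2.imwrite('pics/sd9.png',cv2.resize(a[170:320,210:410],None,fx=4,fy=4,interpolation=cv2.INTER_CUBIC))
E
```

```text
clock: 9.92
eef_pos: [0.5706, 0.0379, -0.0077]
eef_rot: [[0.135, 0.991, 0.0], [0.991, -0.135, 0.001], [0.001, 0.0, -1.0]]
wrist_force: [-0.6, 0.1, -1.0]
grip_width: 0.0856
clock: 10.33
eef_pos: [0.5695, 0.0272, 0.16]
eef_rot: [[0.137, 0.991, 0.002], [0.991, -0.137, 0.0], [0.0, 0.002, -1.0]]
wrist_force: [2.0, 0.1, 0.1]
grip_width: 0.0859
```

View pics/w9.png

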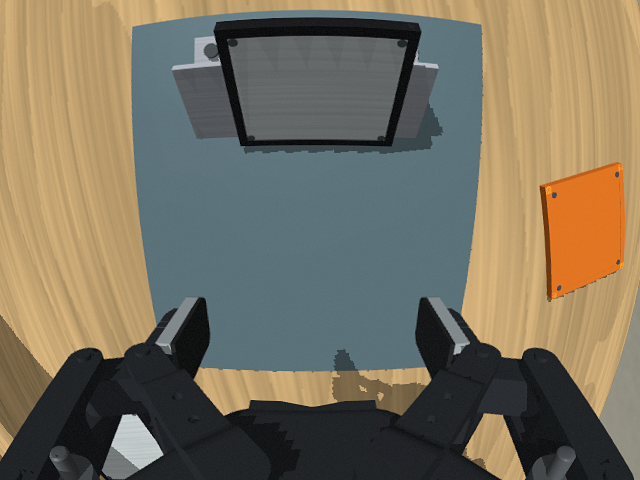

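View pics/sd9.png

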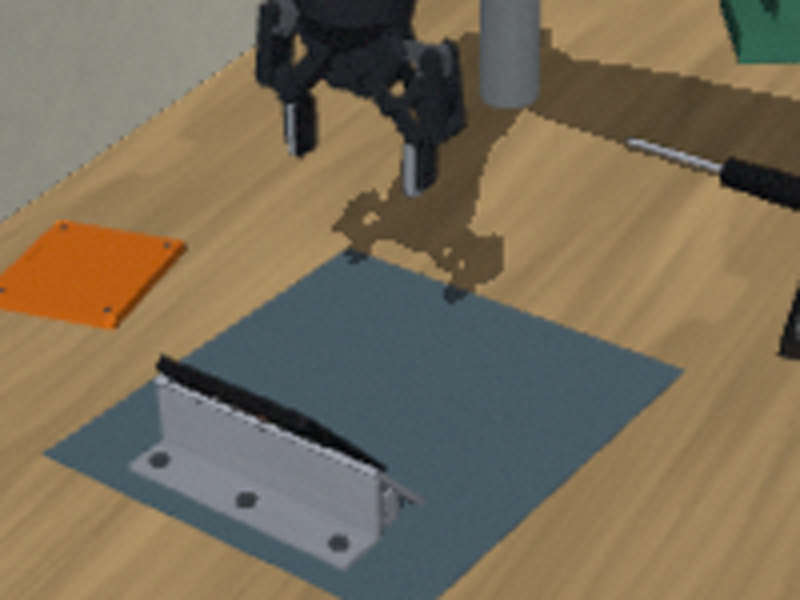

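```bash
python3 - <<'E'
from h import *
s=sensors.get_state()
u=np.array([.1366,.9906]);v=np.array([.9906,-.1366]);f=np.array([.574,.0959])-.0025*u
w=lambda x,y,z:np.r_[f+x*v+y*u,z]
for x in(-.06,.06):
  for y,z in((.0736,.0837),(.0662,.0904),(-.0074,.0087)):
    p=proj('side',w(x,y,z));print(x,y,((p-[210,170])*4).round(0),wproj(w(x,y,z),s).round(0))
print('tcp',(s['eef_pos'][:2]-f)@u,(s['eef_pos'][:2]-f)@v, s['eef_pos'])
E
```

```text
-0.06 0.0736 [311. 434.] [196.  25.]
-0.06 0.0662 [318. 419.] [193.  33.]
-0.06 -0.0074 [395. 469.] [224. 146.]
0.06 0.0736 [163. 370.] [394.  22.]
0.06 0.0662 [170. 356.] [397.  31.]
0.06 -0.0074 [253. 408.] [372. 145.]
tcp -0.0657062455790751 0.008698618047271553 [0.57329986 0.02714321 0.165023  ]
```

The board leans evenly on the stop: in the wrist view its top corners are at (214,24) and (421,25) and its foot edge is at row 145. The side view shows its top edge above the stop. Next I'll go up, over and down behind it.

```bash
python3 -m crank '{"gripper":[0,0,0,0,0],"linear":[[0.03,0.001,0],[0.07,0.001,0],[0.11,0.002,0],[0.15,0.002,0],[0.173,0.002,0]],"turn":[0,0,0,0,0]}';python3 -m crank '{"gripper":[0,0,0,0,0],"linear":[[0,0,0.01],[0,0,0.035],[0,0,0.06],[0,0,0.07],[0,0,0.07]],"turn":[0,0,0,0,0]}'; python3 - <<'E'
from h import *
s=sensors.get_state();im=camera('wrist');cv2.imwrite('pics/w10.png',im)
a=camera('side');cv2.imwrite('pics/sd10.png',cv2.resize(a[150:330,190:430],None,fx=3.3,fy=3.3,interpolation=cv2.INTER_CUBIC))
u=np.array([.1366,.9906]);v=np.array([.9906,-.1366]);f=np.array([.574,.0959])-.0025*u
print('tcp',(s['eef_pos'][:2]-f)@u,(s['eef_pos'][:2]-f)@v, s['eef_pos'])
E
```

```text
clock: 10.85
eef_pos: [0.5945, 0.2024, 0.1563]
eef_rot: [[0.134, 0.991, -0.001], [0.991, -0.134, 0.002], [0.002, -0.001, -1.0]]
wrist_force: [0.4, -0.3, 0.5]
grip_width: 0.0852
clock: 11.27
eef_pos: [0.5915, 0.1975, 0.0823]
eef_rot: [[0.137, 0.991, -0.009], [0.991, -0.137, -0.002], [-0.003, -0.008, -1.0]]
wrist_force: [-0.2, -0.1, -0.4]
grip_width: 0.0852
tcp 0.10556119738966815 0.0034671913753886808 [0.59151369 0.19752423 0.08231065]
```

View pics/w10.png

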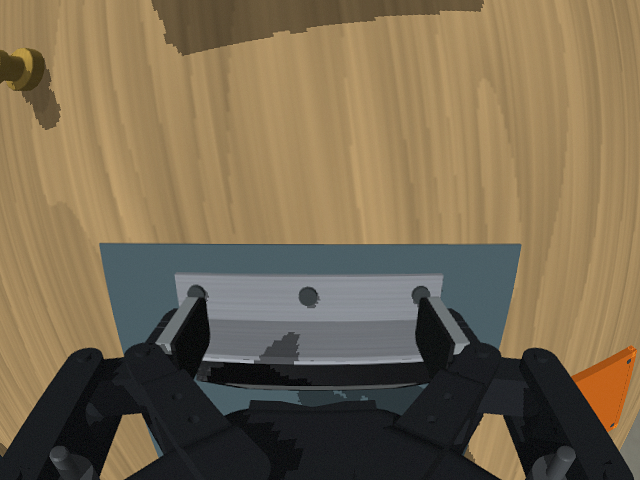

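View pics/sd10.png

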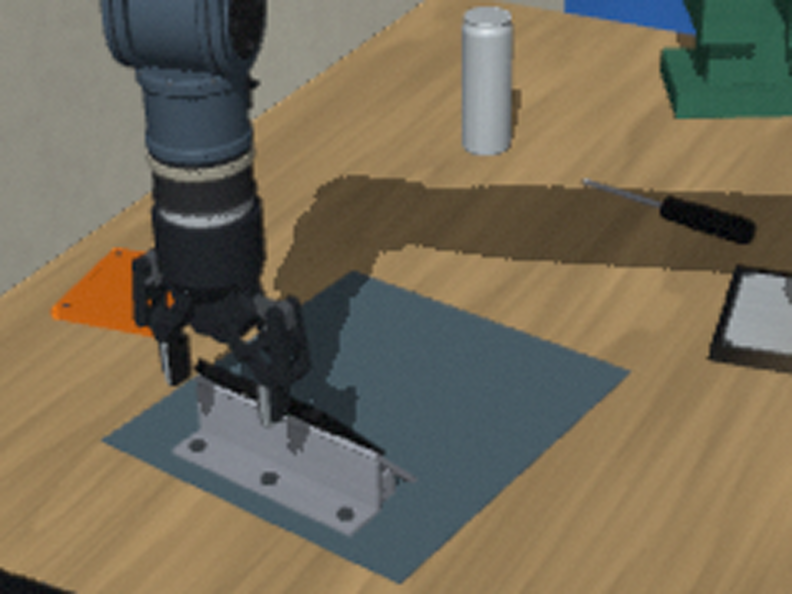

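```bash
python3 -m crank '{"gripper":[0,0,0,0,0],"linear":[[0,0.006,0.01],[0,0.006,0.02],[0,0.006,0.028],[0,0.006,0.028],[0,0.006,0.028]],"turn":[0,0,0,0,0]}'; python3 - <<'E'
from h import *
s=sensors.get_state()
u=np.array([.1366,.9906]);v=np.array([.9906,-.1366]);f=np.array([.574,.0959])-.0025*u
print('tcp',(s['eef_pos'][:2]-f)@u,(s['eef_pos'][:2]-f)@v, s['eef_pos'])
E
```

```text
clock: 11.78
eef_pos: [0.5999, 0.1982, 0.0582]
eef_rot: [[0.136, 0.991, -0.002], [0.991, -0.136, -0.0], [-0.001, -0.002, -1.0]]
wrist_force: [-0.5, 0.5, -0.1]
grip_width: 0.0854
tcp 0.10742125166001208 0.01171690850302849 [0.59994038 0.19823992 0.05819185]
```

```bash
python3 -m crank '{"gripper":[0,0,0,0,0],"linear":[[-0.005,0,0],[-0.01,0,0],[-0.015,0,0],[-0.018,0,0],[-0.02,0,0]],"turn":[0,0,0,0,0]}';python3 -m crank '{"gripper":[0,0,0,0,0],"linear":[[-0.004,0,-0.001],[-0.008,0,-0.004],[-0.012,0,-0.007],[-0.016,0,-0.01],[-0.02,0,-0.0125]],"turn":[0,0,0,0,0]}';python3 -m crank '{"gripper":[0,0,0,0,0],"linear":[[-0.004,0,-0.0025],[-0.008,0,-0.0045],[-0.012,0,-0.0065],[-0.016,0,-0.008],[-0.02,0,-0.0095]],"turn":[0,0,0,0,0]}'; python3 - <<'E'
from h import *
s=sensors.get_state();im=camera('wrist');cv2.imwrite('pics/w11.png',im)
a=camera('scene');cv2.imwrite('pics/sc11.png',cv2.resize(a[150:330,220:460],None,fx=3.3,fy=3.3,interpolation=cv2.INTER_CUBIC))
E
```

```text
clock: 12.2
eef_pos: [0.5982, 0.1779, 0.0598]
eef_rot: [[0.137, 0.991, 0.001], [0.991, -0.137, -0.0], [0.0, 0.001, -1.0]]
wrist_force: [0.0, 0.1, -0.0]
grip_width: 0.0854
clock: 12.62
eef_pos: [0.5954, 0.1584, 0.0724]
eef_rot: [[0.136, 0.991, 0.0], [0.991, -0.136, -0.0], [0.0, 0.0, -1.0]]
wrist_force: [-1.0, -0.3, -0.2]
grip_width: 0.0856
clock: 13.03
eef_pos: [0.5926, 0.1386, 0.0815]
eef_rot: [[0.136, 0.991, 0.0], [0.991, -0.136, -0.0], [-0.0, 0.0, -1.0]]
wrist_force: [0.1, 0.5, 0.5]
grip_width: 0.0855
```

View pics/w11.png

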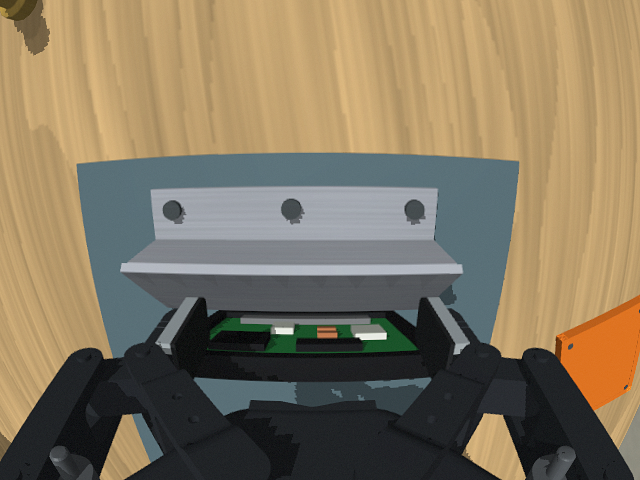

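View pics/sc11.png

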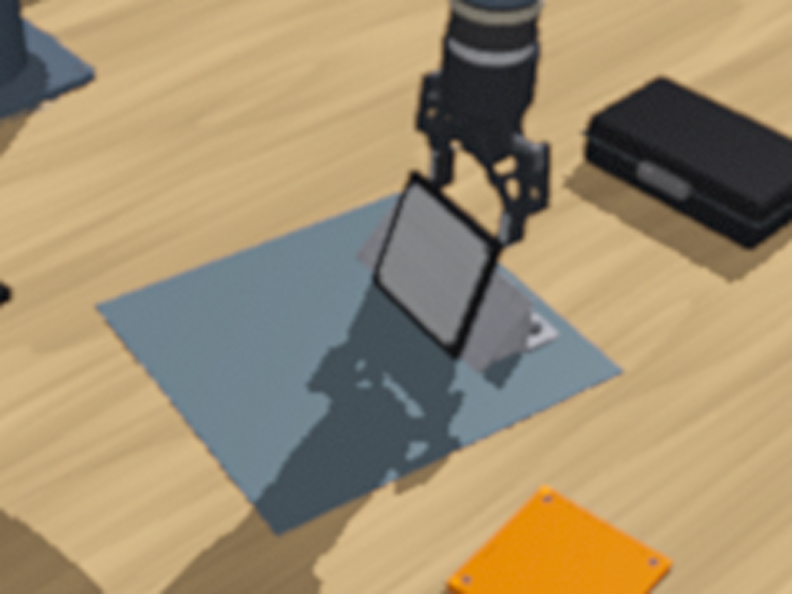

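Both fingers are on the upper edge and the board is tipping up evenly with its foot held. The wrist view shows the green components facing the stop, at rows 315-350.

```bash
python3 -m crank '{"gripper":[0,0,0,0,0],"linear":[[-0.004,0,-0.0015],[-0.008,0,-0.0025],[-0.012,0,-0.0035],[-0.016,0,-0.004],[-0.02,0,-0.0045]],"turn":[0,0,0,0,0]}';python3 -m crank '{"gripper":[0,0,0,0,0],"linear":[[-0.004,0,0],[-0.008,0,0],[-0.012,0,0],[-0.016,0,0],[-0.02,0,0]],"turn":[0,0,0,0,0]}';python3 - <<'E'
from h import *
s=sensors.get_state();im=camera('wrist');cv2.imwrite('pics/w12.png',im)
a=camera('scene');cv2.imwrite('pics/sc12.png',cv2.resize(a[150:330,220:460],None,fx=3.3,fy=3.3,interpolation=cv2.INTER_CUBIC))
E
```

```text
clock: 13.55
eef_pos: [0.5898, 0.1187, 0.0859]
eef_rot: [[0.136, 0.991, -0.0], [0.991, -0.136, -0.0], [-0.0, -0.0, -1.0]]
wrist_force: [0.1, 1.1, 0.9]
grip_width: 0.0856
clock: 13.97
eef_pos: [0.587, 0.0989, 0.0857]
eef_rot: [[0.136, 0.991, -0.0], [0.991, -0.136, -0.0], [-0.0, -0.0, -1.0]]
wrist_force: [-0.4, 0.1, 0.2]
grip_width: 0.0855
```

View pics/w12.png

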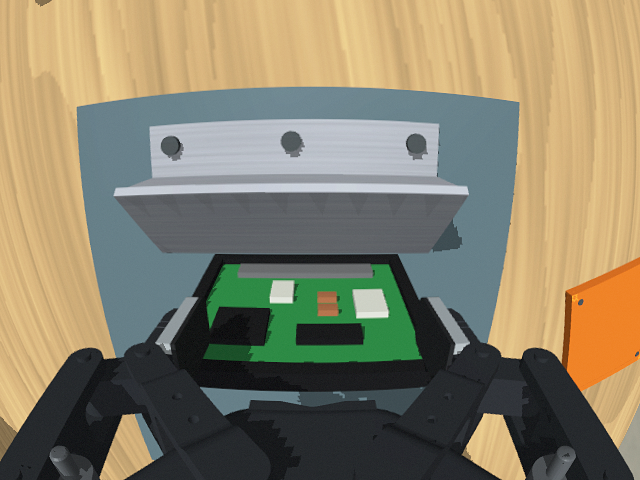

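View pics/sc12.png

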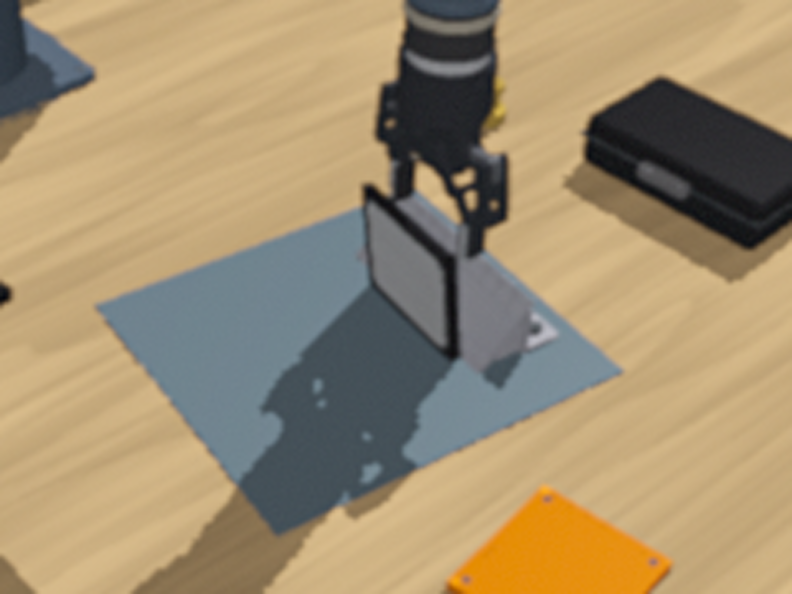

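It is close to vertical. I'll push gently past the balance point.

```bash
python3 -m crank '{"gripper":[0,0,0,0,0],"linear":[[-0.003,0,0],[-0.006,0,0],[-0.009,0,0],[-0.012,0,0],[-0.015,0,0]],"turn":[0,0,0,0,0]}';python3 -m crank '{"gripper":[0,0,0,0,0],"linear":[[-0.003,0,0],[-0.006,0,0],[-0.009,0,0],[-0.012,0,0],[-0.015,0,0]],"turn":[0,0,0,0,0]}';python3 - <<'E'
from h import *
s=sensors.get_state();im=camera('wrist');cv2.imwrite('pics/w13.png',im)
a=camera('scene');cv2.imwrite('pics/sc13.png',cv2.resize(a[150:330,220:460],None,fx=3.3,fy=3.3,interpolation=cv2.INTER_CUBIC))
E
```

```text
clock: 14.48
eef_pos: [0.585, 0.0843, 0.0858]
eef_rot: [[0.136, 0.991, 0.0], [0.991, -0.136, -0.0], [-0.0, 0.0, -1.0]]
wrist_force: [0.1, -0.4, 0.3]
grip_width: 0.0855
clock: 14.9
eef_pos: [0.583, 0.0694, 0.0858]
eef_rot: [[0.136, 0.991, 0.0], [0.991, -0.136, -0.0], [-0.0, 0.0, -1.0]]
wrist_force: [0.3, -0.5, 0.3]
grip_width: 0.0852
```

View pics/w13.png

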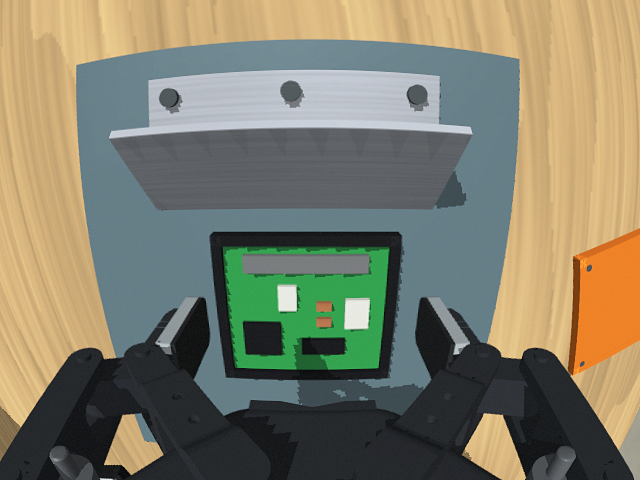

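View pics/sc13.png

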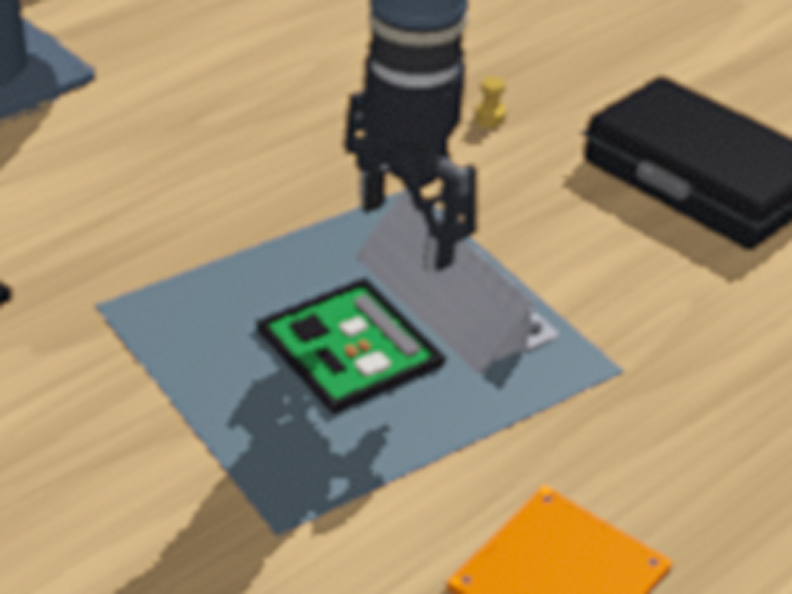

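The board has turned over and lies flat with the components up. I'll raise the tool clear and check the gap and the height.

```bash
python3 -m crank '{"gripper":[0,0,0,0,0],"linear":[[0,0,-0.02],[0,0,-0.05],[0,0,-0.08],[0,0,-0.11],[0,0,-0.11]],"turn":[0,0,0,0,0]}';python3 -m crank '{"gripper":[0,0,0,0,0],"linear":[[0,0,0],[0,0,0],[0,0,0],[0,0,0],[0,0,0]],"turn":[0,0,0,0,0]}';python3 - <<'E'
from h import *
s=sensors.get_state();im=camera('wrist');cv2.imwrite('pics/w14.png',im);np.savez('w14.npz',eef_pos=s['eef_pos'],eef_rot=s['eef_rot'])
a=camera('scene');cv2.imwrite('pics/sc14.png',a)
a=camera('side');cv2.imwrite('pics/sd14.png',a)
cv2.imwrite('pics/sc14c.png',cv2.resize(cv2.imread('pics/sc14.png')[210:300,270:390],None,fx=6.6,fy=6.6,interpolation=cv2.INTER_CUBIC))
cv2.imwrite('pics/sd14c.png',cv2.resize(a[230:320,230:350],None,fx=6.6,fy=6.6,interpolation=cv2.INTER_CUBIC))
E
```

```text
clock: 15.42
eef_pos: [0.5865, 0.0698, 0.2039]
eef_rot: [[0.136, 0.991, 0.013], [0.991, -0.136, 0.0], [0.002, 0.013, -1.0]]
wrist_force: [1.0, 0.2, 1.2]
grip_width: 0.0853
clock: 15.83
eef_pos: [0.5822, 0.0697, 0.1941]
eef_rot: [[0.136, 0.991, -0.003], [0.991, -0.136, -0.0], [-0.0, -0.003, -1.0]]
wrist_force: [-0.1, 0.7, -0.5]
grip_width: 0.0855
```

View pics/w14.png

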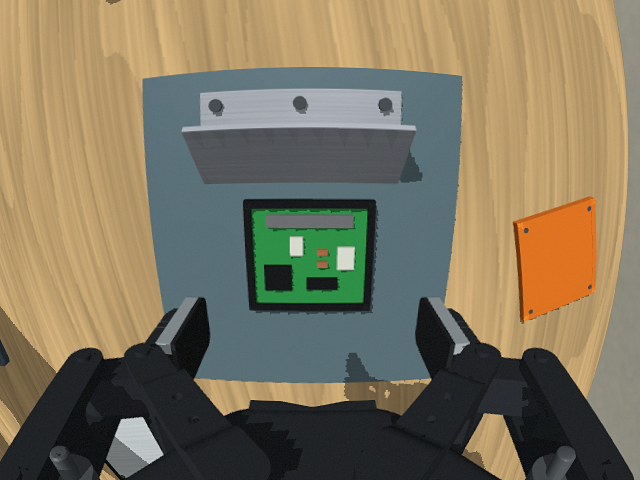

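View pics/sc14c.png

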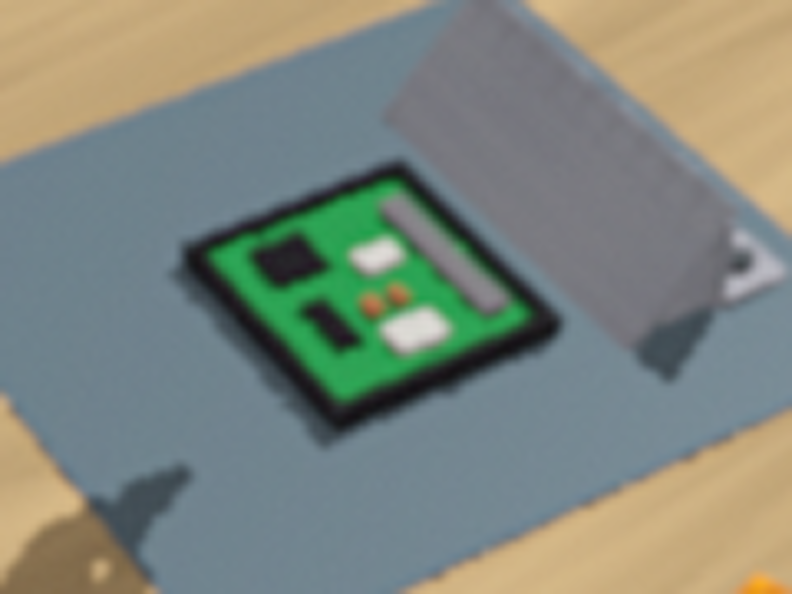

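View pics/sd14.png

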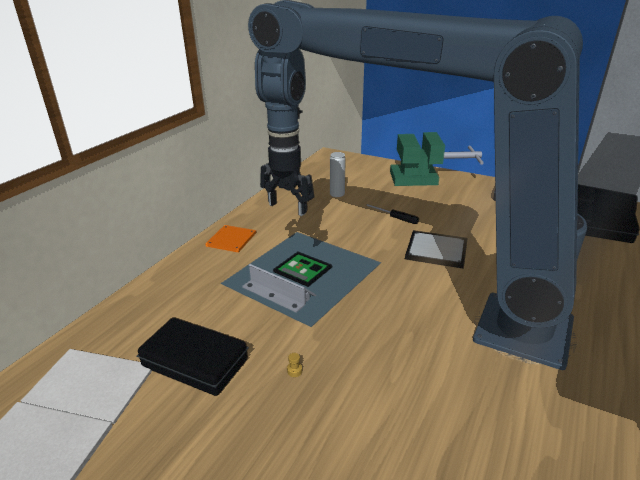

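View pics/sd14c.png

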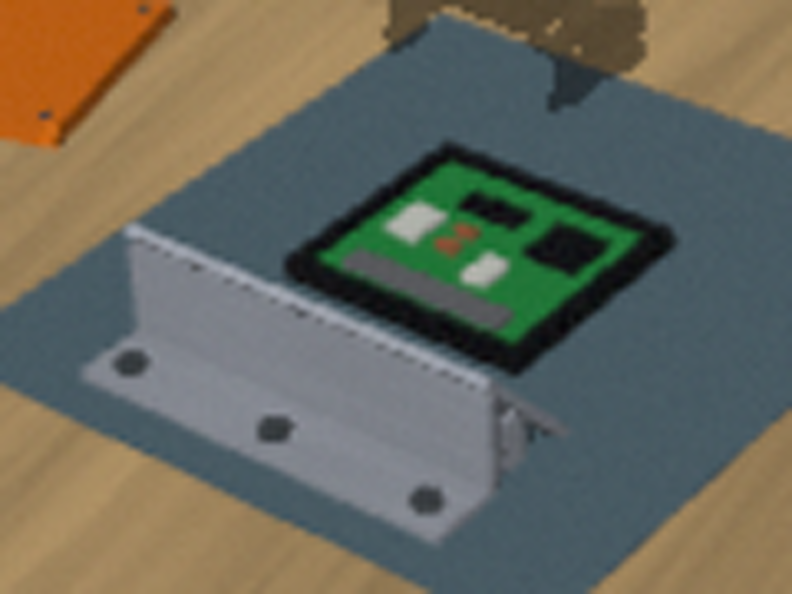

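```bash
python3 - <<'E'
from h import *
s=np.load('w14.npz')
u=np.array([.1366,.9906]);v=np.array([.9906,-.1366]);f=np.array([.574,.0959])-.0025*u
S=lambda u,v:(270+(u+.5)/6.6-.5,210+(v+.5)/6.6-.5)
D=lambda u,v:(230+(u+.5)/6.6-.5,230+(v+.5)/6.6-.5)
for qa,qs,qd in[((244,200),(400,160),(516,360)),((376,200),(562,322),(286,262)),((372,310),(332,420),(450,142)),((250,310),(184,248),(677,238))]:
    X=[wplane(qa,.012,s),plane('scene',S(*qs),.012),plane('side',D(*qd),.012)]
    print([((x[:2]-f)@v*1e3).round(1) for x in X],[((x[:2]-f)@u*1e3).round(1) for x in X],'tri z',tri('scene',S(*qs),'side',D(*qd))[2].round(4))
for q in[(205,183),(398,183)]:print('foot',((wplane(q,.002,s)[:2]-f)@u).round(4))
a=cv2.imread('pics/scene0.png').astype(int);b=cv2.imread('pics/sc14.png').astype(int);d=(abs(a-b).max(2)>40)
for n,(x0,x1,y0,y1) in dict(screw=(150,185,272,330),can=(160,205,328,400),fit=(360,376,170,193),case=(395,472,172,224)).items():print(n,d[y0:y1,x0:x1].mean().round(3))
E
```

```text
[np.float64(-49.5), np.float64(-50.9), np.float64(-53.0)] [np.float64(-15.0), np.float64(-15.5), np.float64(-13.1)] tri z 0.0107
[np.float64(69.1), np.float64(69.5), np.float64(65.8)] [np.float64(-14.9), np.float64(-17.0), np.float64(-13.1)] tri z 0.0099
[np.float64(71.3), np.float64(68.0), np.float64(66.8)] [np.float64(-125.6), np.float64(-126.5), np.float64(-124.9)] tri z 0.0112
[np.float64(-50.1), np.float64(-50.0), np.float64(-56.7)] [np.float64(-125.9), np.float64(-123.8), np.float64(-120.0)] tri z 0.0091
foot -0.0002
foot -0.0006
screw 0.284
can 0.216
fit 0.375
case 0.0
```

View pics/sc14.png

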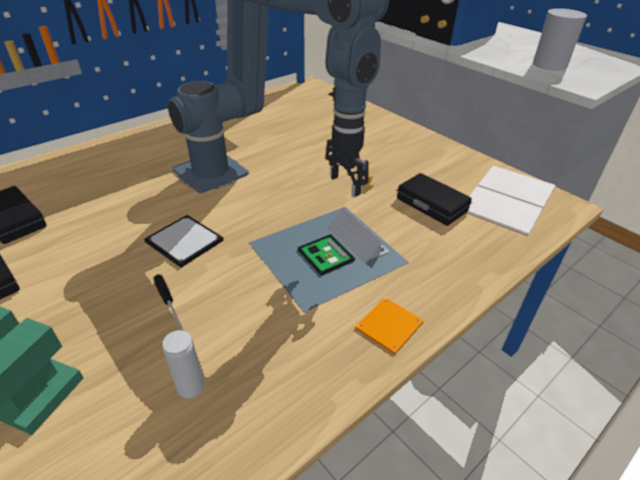

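The scene view shows the board flat at (326,254) with the components up. The screwdriver (163,295), can (185,365) and case (434,198) are where they were. The gripper partly hides the fitting here, but the side view shows it unmoved at (295,363). Handing in now.

```bash
python3 - <<'E'
from station import job
print(job.close_job())
E
```

```text
the job is handed in; nothing more can be done
None
```

The board is turned over and lies flat on the mat, components up, in front of the stop, and the job was handed in at about 16 s of the 54 s. I pushed it square against the stop with both open fingertips until it seated at the foot. It stayed leaning there on its own, so I reached over and pushed its upper edge back until it fell over. It was never gripped, and the highest wrist force read after a move was about 6.5 N.

**Last checks:**
- **Position:** all three views put the board's near edge 13–17 mm from the foot and parallel to it within measuring error.
- **Height:** the two fixed cameras put its top corners at 9–11 mm, against the 12 mm expected for lying flat.
- **Sideways:** it sits about 9 mm to the stop's +x side of centre.
- **Other things:** the screwdriver, can, fitting and case look unmoved in the pictures. An automatic picture comparison found no change at the case but flagged the other three. I put that down to arm shadows, and to the gripper partly hiding the fitting. I judged those three by eye and did not measure their positions again.
- **Robot:** the gripper was about 0.2 m above the mat and touching nothing.

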